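# Seat the drilled plate in the fixture and snap the toggle clamp shut

### The job

The aluminium plate lies loose in the blue countersinking fixture and must be located and clamped. Without gripping or lifting anything, gently push the plate with your fingertips until it sits flush against both the long back rail and the end stop, then push the red clamp handle over and down, past its dead point, until it snaps into lock and the rubber foot holds the plate there. Leave the bolts and the oil can standing where they are, and take your hand away.

Things in the scene. Friction and masses are not known exactly. Their poses are not given: they have to be found in the camera images.
- fixture: Blue fixture plate bolted to the bench, 170 (x) x 240 (y) mm, 14 mm thick: its top, the bed, is at z 14 mm. Origin on the bench below the middle of the back rail's face; z up, x across the rail towards the clamp (away from the robot at yaw 0), y along the rail towards the end stop. It reaches from x -80 to 90 and y -120 to 120 mm. A seated plate has its centre at x -28, y 0 mm.
- rail_face (a point): Back rail: middle of its face, 6 mm above the bed. A steel bar standing 12 mm above the bed; the face looks to fixture -x at fixture x = 0 and runs from y -57 to +55 mm. Axes as the fixture's.
- stop_face (a point): End stop: middle of its face, 6 mm above the bed. A steel block standing 12 mm above the bed; the face looks to fixture -y at fixture y = +65 mm and runs from x -45 to -11 mm. Axes as the fixture's.
- clamp_pin (a point): Pin on which the clamp arm turns, at fixture x 41, y 0, z 52 mm, in the steel bracket (52 mm wide at its foot, x 30 to 92 mm) behind the rail. The whole clamp moves in the plane fixture y = 0. The arm is 74 mm long; open it stands 80 degrees up, its top at z 128 mm; closing it swings down towards fixture -x onto the plate.
- spindle: Sprung spindle on the clamp arm, 64 mm from the arm's pin, with a 15 mm black rubber foot; moves with the arm. Origin on the arm's middle line; the rubber face is 31 mm from it along its -z. Open, it points to fixture -x and ends at about x 0, z 110 mm. It lands on the plate at fixture x -23, y 0 mm and presses with over 10 N when locked.
- plate_mid (a point): Centre, half-way up, of the loose aluminium plate, 56 mm (its x) by 130 mm (its y) by 14 mm thick, 0.2 to 0.36 kg, with two 11 mm holes 92 mm apart. It lies on the bed (centre z 21 mm), at first 12 to 20 mm short of the rail and 14 to 36 mm short of the stop and turned up to 0.08 rad. Seated, its axes are the fixture's.
- handle_grip (a point): On the middle line of the red grip, 90 mm from the pin that joins handle and arm. Site axes: x outward along the handle, y along the hinge, z out of the face to push on. Grip 20 mm wide (y), 14 thick (z), 72 long (52 to 124 mm from that pin). Open: nearly upright, z axis to fixture -x, point at fixture x 56, z 150 mm. Locked: level, pointing to fixture +x, point at x 127, z 74 mm.
- handle_pin (a point): Pin that joins handle and arm, 22.4 mm from the arm's pin. Open: fixture x 62, z 60 mm, handle 94 degrees above level. Handle / pin x, z: 75 / 59, 65; 60 / 55, 70; 45 / 48, 73; 30 / 41, 74; 20 / 38, 74; locked 0 / 37, 74. From 24 to 8 degrees above level the spring resists, about 3 to 6 N at the grip, and throws it back if let go; past the dead point, 7.5 degrees, it snaps down and stays.
- plate: The same loose plate; origin at the centre of its underside, axes as plate_mid.
- clamp_handle (a joint): Angle of the handle against the clamp arm (rad): 0 open, grows as the clamp closes (both handle and arm turn); the foot touches the plate at about 2.5, dead point 2.91, end stop (locked) 3.02.
- bolt_1_mid (a point): Centre of a dark hex bolt, 19 x 22 x 52 mm, standing loose on its head left of the fixture; a bystander.
- bolt_2_mid (a point): Centre of a smaller dark hex bolt, 16 x 18 x 46 mm, standing loose on its head left of the fixture; a bystander.
- oil_can_mid (a point): Middle of the round copper body (64 mm across, 58 mm high) of a loose pump oiler, 125 mm high with its spout, left of the fixture; its origin is 29 mm above the bench; a bystander.

How it is judged:
On the way, in this order (a step that is already met when the one before it is completed fails the run):
1. the plate sits against rail and stop, flat, while the clamp is still open (x of plate_mid in the frame of fixture between -0.03 and -0.026 m and y of plate_mid in the frame of fixture between -0.002 and 0.002 m and angle between the y axis of plate_mid and the y axis of fixture, either way round below 0.03 rad and height (world z) of plate_mid below 0.0225 m and angle between plate_mid's own z axis and vertical below 0.03 rad and value of joint clamp_handle below 2.2 rad), for 0.2 s.
2. the handle is past its dead point and locked, the foot pressing on the plate (value of joint clamp_handle above 2.986 rad and contact force between spindle and plate above 8 N), for 0.2 s.
At the end, for the whole second after the job is handed in: The plate lies flat, within 2 mm of its seat against the back rail and the end stop and square to them within 0.03 rad; the clamp handle is locked beyond its dead point (joint above 2.99) with the foot pressing on the plate with more than 8 N; everything is at rest (all of step 2 and x of plate_mid in the frame of fixture between -0.03 and -0.026 m and y of plate_mid in the frame of fixture between -0.002 and 0.002 m and angle between the y axis of plate_mid and the y axis of fixture, either way round below 0.03 rad and height (world z) of plate_mid below 0.0225 m and angle between plate_mid's own z axis and vertical below 0.03 rad and linear speed of plate below 0.01 m/s); the robot touches nothing.
It fails at once if the plate, the clamp handle or another part of the fixture is gripped or pressed hard by the fingers (contact force between the fingers and plate above 35 N or contact force between the fingers and fixture above 35 N).
It fails at once if the plate is lifted or tipped (height (world z) of plate_mid above 0.028 m or angle between plate_mid's own z axis and vertical above 0.15 rad).
It fails at once if a bolt or the oil can is displaced or lifted (distance of any of bolt_1_mid, bolt_2_mid, oil_can_mid from where it was at the start of the episode above 0.012 m).
It also fails if it takes over 54 s, if anything falls off the work surface, if the arm or the gripper's body presses on something with over 40 N, if the wrist force passes 120 N, or if a joint passes its speed limit or range.

### The arm

A 6-joint arm with a two-finger parallel gripper is mounted at the origin on a cart in front of the work surface, level with it; the furniture and walls round the work are solid. World frame = base frame: x ahead of the robot, y to its left, z up, the work surface at z = 0. Lengths are in m, angles in rad, forces in N, time in s.
With the tool pointing down it reaches from about 0.275 to 0.825 m from the base axis. Payload 5.2 kg.
Tool frame: the origin (TCP) lies midway between the tips of the shut fingers; the grasp point (between the pads) lies env.hold_point_z behind it (env.hold_point_z is the distance from the TCP to the grasp point, in m); z points along the fingers, y is the line along which they close (so a half turn about z gives the same grasp; the last joint's range is limited). The gripper opens to 93 mm and grips with 3 to 60 N. Pads are 15 mm wide; open, the fingers measure 128 mm over their backs; the gripper's body (75 mm by 188 mm) begins 65 mm behind the grasp point.
Start: joints at [1.105, 0.259, 1.535, -0, 1.348, -0.203], TCP at [0.143, 0.531, 0.219] pointing down, gripper open.
Joint ranges: [-3.14, 3.14], [-0.91, 2.08], [0.19, 2.58], [-1.22, 4.36], [0.22, 2.71], [-3.12, 3.12]. Speed limits (rad/s): [2.57, 2.57, 3.14, 3.14, 3.14, 3.14].

### API

Orientations are given as a unit quaternion [w, x, y, z].
In Python, from station import monitor, camera, workorder, finder, env gives the robot as it stands.
- The arm moves only by the tool carry_out, never from a script. Its argument "commands" is a list of rows, each an object of numbers: "gripper": the closure, from 0 (fully open) to 1 (shut); "dx", "dy", "dz": the shift along the tool's x, y, z in m; "spin": the turn about the tool's z in degrees. A call has exactly 5 rows; each row is the pose to reach, as a shift and turn from the pose commanded when the call began, along the tool's axes at that moment; what a row does not reach only later rows make up. A row lasts 1/10 s, in which the tool goes at most 50 mm and 8.59 degrees, less where a joint would pass 70% of its speed; a pose out of reach is approached as far as the arm can. A call with a gripper value outside its range is refused whole. The fingers move at their own pace and stop on an object; "newtons" is the grip in N (left out, the last holds). Time passes only in rows, so rows that repeat a pose let the fingers close, or fill a call up. It gives the time, the measured TCP pose, the force, the opening and the grip force at its end, in the units of the state.
- monitor.sense(): the state, without advancing time (a new reading comes with each control period).
- camera(name): name is "side" or "top" or "wrist"; returns a dict with "color" (384x512x3 uint8, blue, green, red), "camera_matrix" (3x3 intrinsics, pixels), "cam_to_world" (4x4, takes a point from camera to world coordinates). Camera axes: x right, y down, z forward; pixel columns grow to the right and rows downward; lengths in m; the calibration is good to about 2 mm. The wrist camera is an equidistant fisheye: a pixel r from the principal point sees the ray r / f radians off the axis. A picture is of the moment at which its call begins. There is no depth.
- workorder.close_job(): hands the job in; it is judged then, once.
Trained networks look in the newest picture that a camera, given by its name, has taken for a name from the list of things; names that differ only in an ending like _2 or _b are one class to them, and where a whole thing is asked for, a point or a joint stands for the part that bears it (a point fixed in the world has none). Each returns a list of dicts, best first, with "p" (0 to 1); they miss things now and then, are a little off and sometimes report something else, mostly with a low value. They report only what shows in the picture. A call takes as long as a camera call.
- finder.spot_in(name, camera): "bbox" ([left, top, right, bottom] in pixels, round what is visible of it).
- finder.trace(name, camera): "pixels" (384x512 bool, what is visible of it) and "bbox" ([left, top, right, bottom] in pixels, round what is visible of it).
- finder.tip_of(name, camera): "pixel" ([column, row] in pixels: a listed point, or the origin of a listed thing).
The state is a dict: "t": time; "joint_positions": joint angles; "joint_vel": joint speeds; "joint_efforts": joint torques, N m; "tool_pos": TCP position; "ee_rot": TCP orientation; "ft_force": force on the tool from outside, world axes, zero at the start; "moment": the same for the moment, N m; "finger_gap": finger opening in m; "gripper_force": force on a finger pad.
Only numpy, scipy, OpenCV 4.12 (cv2) and the standard library are available. Lean on these libraries where they do the work, as an engineer would, in place of code of your own. Each camera call takes 0.05 s, during which the arm holds its last target. There are 200 camera calls.

## Working session

There is one attempt and no reset: what is moved stays moved. The work goes in short steps, Python scripts to look and compute and a tool call to move; the robot and the scene stay as the last step left them, time stands still between calls to the robot, and variables do not carry over. Pictures are saved under pics/ and viewed, at most 12 in all, crops included, and the job is handed in when it is done.

Besides the shell and the picture viewer there is one more tool, called after ">>>" as name(argument=value, ...) on one line, values as JSON. carry_out: Moves the arm, as the interface text tells. Its arguments: {"type":"object","properties":{"commands":{"type":"array"},"newtons":{"type":"number"}},"required":["commands"]}

```bash
mkdir -p pics; ls; cat > h.py <<'E'
import numpy as np, cv2
from station import monitor, camera, workorder, finder, env
def pix2z(c,px,z):
    K=c["camera_matrix"];T=c["cam_to_world"]
    d=T[:3,:3]@np.array([(px[0]-K[0,2])/K[0,0],(px[1]-K[1,2])/K[1,1],1]);o=T[:3,3]
    return o+d*(z-o[2])/d[2]
E
python3 - <<'E'
from h import *
s=monitor.sense();print(s["tool_pos"],s["ee_rot"],s["finger_gap"],env.hold_point_z,s["t"])
for n in ["top","side"]:
    c=camera(n);cv2.imwrite(f"pics/{n}0.png",c["color"]);print(n,c["cam_to_world"].round(3).tolist(),c["camera_matrix"].round(1).tolist())
    for nm,z in [("fixture",0),("rail_face",.02),("stop_face",.02),("clamp_pin",.052),("plate_mid",.021),("plate",.014),("handle_grip",.15),("handle_pin",.06),("bolt_1_mid",.026),("bolt_2_mid",.023),("oil_can_mid",.029)]:
        for r in finder.tip_of(nm,n)[:2]: print(nm,round(r["p"],2),np.round(r["pixel"],1),pix2z(c,r["pixel"],z)[:2].round(4))
E
```

```text
pics
[0.14261628 0.53061018 0.21782372] [-2.91848953e-04  1.31033743e-01  9.91377485e-01 -8.68950620e-04] 0.09269128910935646 0.0188 0.0
top [[-0.025, -0.985, 0.17, 0.412], [-1.0, 0.027, 0.007, 0.198], [-0.012, -0.17, -0.985, 0.945], [0.0, 0.0, 0.0, 1.0]] [[368.7, 0.0, 251.1], [0.0, 368.7, 186.7], [0.0, 0.0, 1.0]]
fixture 0.93 [289.8 207.5] [0.519  0.1071]
rail_face 0.77 [285.4 203.3] [0.5276 0.1196]
stop_face 0.95 [263.8 214.6] [0.5005 0.175 ]
clamp_pin 0.92 [286.3 183.9] [0.5716 0.1182]
plate_mid 0.67 [297.1 218.9] [0.4875 0.0921]
plate 0.67 [295.8 220.4] [0.4843 0.0947]
handle_grip 0.41 [291.4 172.5] [0.5793 0.1147]
handle_pin 0.67 [291.4 176.1] [0.5892 0.1056]
bolt_1_mid 0.43 [214.8 207.4] [0.5212 0.2974]
bolt_2_mid 0.63 [213.3 193.9] [0.556  0.3013]
bolt_2_mid 0.26 [216.6 207.4] [0.5214 0.2932]
oil_can_mid 0.88 [216.4 161.4] [0.6389 0.292 ]
oil_can_mid 0.46 [213.1 194.7] [0.5531 0.3011]
side [[-0.985, -0.097, 0.14, 0.428], [-0.17, 0.456, -0.874, 0.979], [0.021, -0.885, -0.466, 0.498], [0.0, 0.0, 0.0, 1.0]] [[402.5, 0.0, 252.5], [0.0, 402.5, 191.0], [0.0, 0.0, 1.0]]
fixture 0.69 [267.7 206. ] [0.5277 0.1163]
fixture 0.53 [258.9 235.5] [0.5289 0.2492]
rail_face 0.82 [267.3 196.8] [0.531  0.1057]
stop_face 0.79 [279.7 213.6] [0.4917 0.1802]
stop_face 0.45 [208.  230.1] [0.6351 0.2801]
plate_mid 0.6 [267.7 201.7] [0.5264 0.132 ]
plate_mid 0.45 [242.6 146. ] [ 0.6559 -0.2154]
plate 0.81 [287.6 199.2] [0.4809 0.0966]
handle_grip 0.55 [244.6 145.4] [0.5905 0.1028]
handle_pin 0.71 [241.8 183.7] [0.5919 0.126 ]
handle_pin 0.16 [250.8 183.7] [0.5706 0.1214]
bolt_1_mid 0.58 [259.9 238.8] [0.5198 0.2987]
bolt_2_mid 0.42 [245.  235.6] [0.5527 0.2891]
oil_can_mid 0.68 [211.2 231.9] [0.6229 0.2985]
```

```bash
python3 - <<'E'
import cv2
a=cv2.imread("pics/top0.png")[140:270,195:365];cv2.imwrite("pics/top0c.png",cv2.resize(a,None,fx=4.5,fy=4.5,interpolation=cv2.INTER_CUBIC))
a=cv2.imread("pics/side0.png")[110:270,170:370];cv2.imwrite("pics/side0c.png",cv2.resize(a,None,fx=3.7,fy=3.7,interpolation=cv2.INTER_CUBIC))
E
```

```text
(no output)
```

View pics/top0c.png

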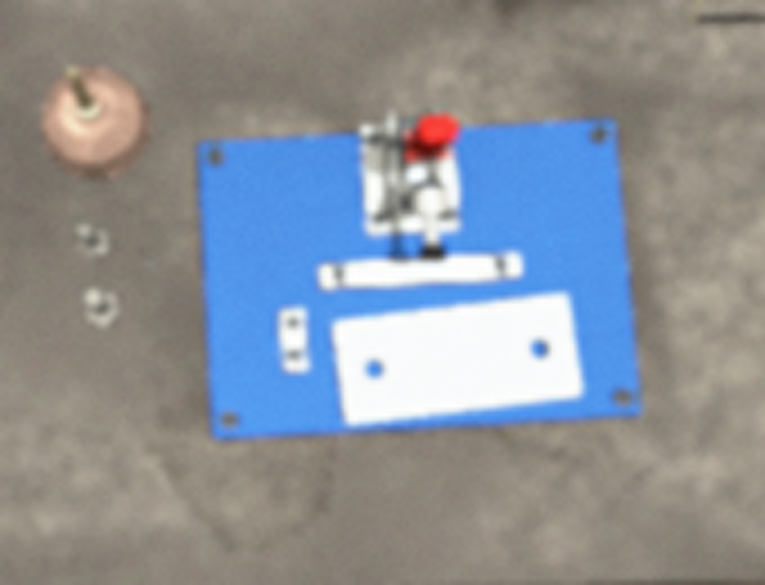

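View pics/side0c.png

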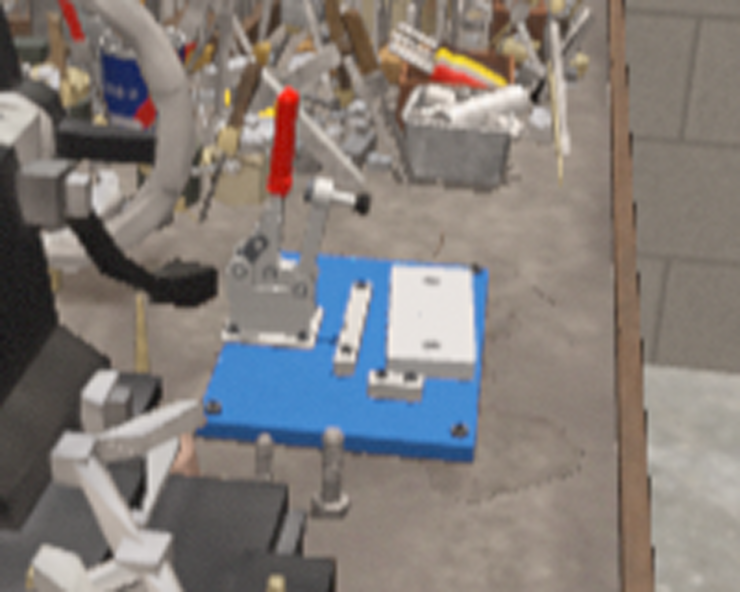

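```bash
cat >> h.py <<'E'
def rectify(c,z,x0,y0,w,h,s=2000):
    # image with col=(x-x0)*s,row=(y-y0)*s
    K=c["camera_matrix"];T=np.linalg.inv(c["cam_to_world"])
    P=K@T[:3];H=np.stack([P[:,0],P[:,1],P[:,2]*z+P[:,3]],1)@np.array([[1/s,0,x0],[0,1/s,y0],[0,0,1]])
    return cv2.warpPerspective(c["color"],np.linalg.inv(H),(int(w*s),int(h*s)),flags=cv2.INTER_CUBIC)
def blob(m,pt=None):
    cs,_=cv2.findContours(m.astype(np.uint8),cv2.RETR_EXTERNAL,cv2.CHAIN_APPROX_NONE)
    if pt is not None: cs=[k for k in cs if cv2.pointPolygonTest(k,pt,False)>=0] or cs
    return max(cs,key=cv2.contourArea)
def desc(k,x0,y0,s=2000):
    (cx,cy),(w,h),a=cv2.minAreaRect(k)
    a=a if w<h else a-90   # direction of long axis vs y axis
    a=(a+45)%90-45
    return x0+cx/s,y0+cy/s,w/s,h/s,np.radians(a)
def measure(c):
    x0,y0=.35,-.05
    r=rectify(c,.014,x0,y0,.35,.35);hsv=cv2.cvtColor(r,cv2.COLOR_BGR2HSV)
    f=desc(blob((hsv[...,0]>95)&(hsv[...,0]<125)&(hsv[...,1]>110)),x0,y0)
    r2=rectify(c,.028,x0,y0,.35,.35);hsv=cv2.cvtColor(r2,cv2.COLOR_BGR2HSV)
    p=desc(blob((hsv[...,1]<70)&(hsv[...,2]>150),None),x0,y0)
    return f,p,r,r2
E
python3 - <<'E'
from h import *
c=camera("top");f,p,r,r2=measure(c)
print("fixture",np.round(f,4));print("plate",np.round(p,4))
yaw=f[4];R=np.array([[np.cos(yaw),-np.sin(yaw)],[np.sin(yaw),np.cos(yaw)]])
o=np.array(f[:2])-R@[.005,0];print("origin",o, "plate in fixture",R.T@(np.array(p[:2])-o),p[4]-yaw)
E
```

```text
fixture [0.5338 0.115  0.1698 0.2397 0.0316]
plate [0.4862 0.0956 0.0587 0.1331 0.0973]
origin [0.52883278 0.11479999] plate in fixture [-0.0432478  -0.01788451] 0.06568475232209456
```

>>> carry_out(commands=[{"gripper": 0,"dx": -0.036,"dy": -0.031,"dz": 0,"spin": 0},{"gripper": 0,"dx": -0.073,"dy": -0.063,"dz": 0,"spin": 0},{"gripper": 0,"dx": -0.109,"dy": -0.094,"dz": 0,"spin": 0},{"gripper": 0,"dx": -0.145,"dy": -0.126,"dz": 0,"spin": 0},{"gripper": 0,"dx": -0.181,"dy": -0.157,"dz": 0,"spin": 0}])

```text
t: 1.75
tool_pos: [0.2775, 0.3309, 0.2188]
ee_rot: [0.0, 0.131, 0.991, 0.0]
ft_force: [0.9, 1.0, 0.3]
finger_gap: 0.0926
gripper_force: 0.0
```

>>> carry_out(commands=[{"gripper": 0,"dx": -0.036,"dy": -0.031,"dz": 0,"spin": 0},{"gripper": 0,"dx": -0.073,"dy": -0.063,"dz": 0,"spin": 0},{"gripper": 0,"dx": -0.109,"dy": -0.094,"dz": 0,"spin": 0},{"gripper": 0,"dx": -0.145,"dy": -0.126,"dz": 0,"spin": 0},{"gripper": 0,"dx": -0.181,"dy": -0.157,"dz": 0,"spin": 0}])

```text
t: 2.25
tool_pos: [0.4117, 0.132, 0.219]
ee_rot: [0.0, 0.131, 0.991, 0.0]
ft_force: [0.1, 0.7, -0.6]
finger_gap: 0.0926
gripper_force: 0.0
```

>>> carry_out(commands=[{"gripper": 0,"dx": -0.018,"dy": -0.015,"dz": 0,"spin": -8},{"gripper": 0,"dx": -0.036,"dy": -0.031,"dz": 0,"spin": -16.9},{"gripper": 0,"dx": -0.036,"dy": -0.031,"dz": 0,"spin": -16.9},{"gripper": 0,"dx": -0.036,"dy": -0.031,"dz": 0,"spin": -16.9},{"gripper": 0,"dx": -0.036,"dy": -0.031,"dz": 0,"spin": -16.9}])

```text
t: 2.75
tool_pos: [0.4369, 0.0953, 0.2186]
ee_rot: [-0.0, -0.015, 1.0, 0.0]
ft_force: [-0.2, -0.2, 0.3]
finger_gap: 0.0929
gripper_force: 0.0
```

>>> carry_out(commands=[{"gripper": 0,"dx": 0,"dy": 0,"dz": 0.045,"spin": 0},{"gripper": 0,"dx": 0,"dy": 0,"dz": 0.09,"spin": 0},{"gripper": 0,"dx": 0,"dy": 0,"dz": 0.135,"spin": 0},{"gripper": 0,"dx": 0,"dy": 0,"dz": 0.18,"spin": 0},{"gripper": 0,"dx": 0,"dy": 0,"dz": 0.199,"spin": 0}])

```text
t: 3.25
tool_pos: [0.4342, 0.0958, 0.0166]
ee_rot: [-0.003, -0.016, 1.0, 0.0]
ft_force: [0.2, -0.6, 0.5]
finger_gap: 0.093
gripper_force: 0.0
```

>>> carry_out(commands=[{"gripper": 0,"dx": -0.003,"dy": 0,"dz": 0,"spin": 0},{"gripper": 0,"dx": -0.006,"dy": 0,"dz": 0,"spin": 0},{"gripper": 0,"dx": -0.008,"dy": 0,"dz": 0,"spin": 0},{"gripper": 0,"dx": -0.01,"dy": 0,"dz": 0,"spin": 0},{"gripper": 0,"dx": -0.012,"dy": 0,"dz": 0,"spin": 0}])

```text
t: 3.75
tool_pos: [0.4502, 0.0951, 0.0207]
ee_rot: [0.001, -0.016, 1.0, -0.0]
ft_force: [-1.8, 0.1, 0.4]
finger_gap: 0.0932
gripper_force: 0.8
```

>>> carry_out(commands=[{"gripper": 0,"dx": -0.003,"dy": 0,"dz": 0,"spin": 0},{"gripper": 0,"dx": -0.006,"dy": 0,"dz": 0,"spin": 0},{"gripper": 0,"dx": -0.008,"dy": 0,"dz": 0,"spin": 0},{"gripper": 0,"dx": -0.01,"dy": 0,"dz": 0,"spin": 0},{"gripper": 0,"dx": -0.012,"dy": 0,"dz": 0,"spin": 0}])

```text
t: 4.25
tool_pos: [0.4615, 0.0953, 0.0196]
ee_rot: [-0.0, -0.016, 1.0, -0.0]
ft_force: [-2.6, 0.7, 3.1]
finger_gap: 0.0929
gripper_force: 1.5
```

```bash
python3 - <<'E'
from h import *
s=monitor.sense();print(s["tool_pos"],s["ft_force"])
c=camera("top");cv2.imwrite("pics/t1.png",cv2.resize(c["color"][140:270,195:365],None,fx=4,fy=4,interpolation=cv2.INTER_CUBIC))
w=camera("wrist");T=w["cam_to_world"];print(T[:3].round(3).tolist())
cv2.imwrite("pics/w1.png",w["color"])
E
```

```text
[0.46152043 0.09528874 0.0195766 ] [-2.59596521  0.66087629  3.05209877]
[[-0.033, 0.97, 0.24, 0.396], [0.999, 0.032, 0.008, 0.092], [0.0, 0.24, -0.971, 0.185]]
```

View pics/w1.png

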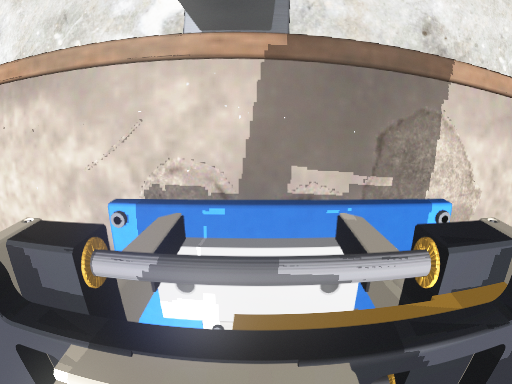

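>>> carry_out(commands=[{"gripper": 0,"dx": -0.001,"dy": 0,"dz": 0,"spin": 0},{"gripper": 0,"dx": -0.002,"dy": 0,"dz": 0,"spin": 0},{"gripper": 0,"dx": -0.003,"dy": 0,"dz": 0,"spin": 0},{"gripper": 0,"dx": -0.003,"dy": 0,"dz": 0,"spin": 0},{"gripper": 0,"dx": -0.003,"dy": 0,"dz": 0,"spin": 0}])

```text
t: 4.85
tool_pos: [0.4642, 0.0955, 0.0195]
ee_rot: [-0.0, -0.016, 1.0, 0.0]
ft_force: [-2.5, -0.8, 1.9]
finger_gap: 0.0929
gripper_force: 1.7
```

>>> carry_out(commands=[{"gripper": 0,"dx": -0.001,"dy": 0,"dz": 0,"spin": 0},{"gripper": 0,"dx": -0.001,"dy": 0,"dz": 0,"spin": 0},{"gripper": 0,"dx": -0.002,"dy": 0,"dz": 0,"spin": 0},{"gripper": 0,"dx": -0.002,"dy": 0,"dz": 0,"spin": 0},{"gripper": 0,"dx": -0.002,"dy": 0,"dz": 0,"spin": 0}])

```text
t: 5.35
tool_pos: [0.4642, 0.0955, 0.0194]
ee_rot: [-0.002, -0.016, 1.0, -0.0]
ft_force: [-7.9, -0.9, 6.1]
finger_gap: 0.0932
gripper_force: 4.2
```

>>> carry_out(commands=[{"gripper": 0,"dx": 0.008,"dy": 0,"dz": 0,"spin": 0},{"gripper": 0.3,"dx": 0.022,"dy": 0,"dz": -0.02,"spin": 0},{"gripper": 1,"dx": 0.022,"dy": -0.02,"dz": -0.06,"spin": -8},{"gripper": 1,"dx": 0.01,"dy": -0.06,"dz": -0.07,"spin": -16},{"gripper": 1,"dx": -0.01,"dy": -0.09,"dz": -0.07,"spin": -24}])

```text
t: 5.85
tool_pos: [0.4816, 0.0045, 0.0924]
ee_rot: [0.003, -0.227, 0.974, -0.002]
ft_force: [0.6, 0.5, 0.4]
finger_gap: 0.0657
gripper_force: 0.0
```

>>> carry_out(commands=[{"gripper": 1,"dx": 0,"dy": 0,"dz": 0,"spin": -8},{"gripper": 1,"dx": 0,"dy": 0,"dz": 0,"spin": -16},{"gripper": 1,"dx": 0,"dy": 0,"dz": 0,"spin": -24},{"gripper": 1,"dx": 0,"dy": 0,"dz": 0,"spin": -32},{"gripper": 1,"dx": 0,"dy": 0,"dz": 0,"spin": -40}])

```text
t: 6.35
tool_pos: [0.4806, 0.0056, 0.09]
ee_rot: [0.001, -0.546, 0.838, -0.001]
ft_force: [-0.2, 0.6, 0.2]
finger_gap: 0.026
gripper_force: 0.0
```

>>> carry_out(commands=[{"gripper": 1,"dx": 0,"dy": 0,"dz": 0,"spin": -8},{"gripper": 1,"dx": 0,"dy": 0,"dz": 0,"spin": -16},{"gripper": 1,"dx": 0,"dy": 0,"dz": 0,"spin": -24},{"gripper": 1,"dx": 0,"dy": 0,"dz": 0,"spin": -26},{"gripper": 1,"dx": 0,"dy": 0,"dz": 0,"spin": -26}])

```text
t: 6.85
tool_pos: [0.4801, 0.0516, 0.0828]
ee_rot: [-0.029, -0.697, 0.716, -0.031]
ft_force: [-0.2, -0.4, -0.1]
finger_gap: 0.0005
gripper_force: 0.0
```

```bash
python3 - <<'E'
from h import *
s=monitor.sense();print(s["tool_pos"],s["ee_rot"],s["joint_positions"][5],s["finger_gap"])
d=s["tool_pos"][:2]-np.array([.5288,.1148]);print("fix",d[0]+.0316*d[1],d[1]-.0316*d[0])
q=s["ee_rot"];print("toolx yaw",np.arctan2(2*q[1]*q[2],q[1]**2-q[2]**2))
c=camera("top");cv2.imwrite("pics/t2.png",cv2.resize(c["color"][140:270,195:365],None,fx=4,fy=4,interpolation=cv2.INTER_CUBIC))
E
```

```text
[0.48006838 0.05160558 0.08277162] [-0.02901021 -0.69700158  0.71579329 -0.03141915] -3.116398990576229 0.0004884163029783389
fix -0.05072856312891574 -0.06165450278220958
toolx yaw -1.5973969328420772
```

View pics/t2.png

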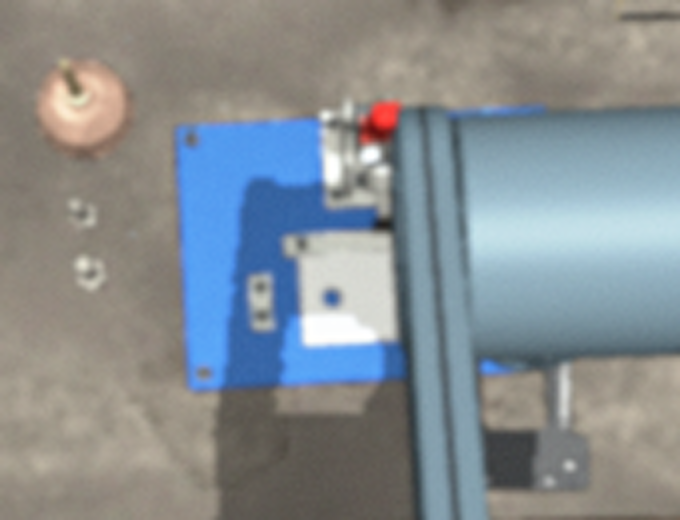

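>>> carry_out(commands=[{"gripper": 1,"dx": 0.02,"dy": 0,"dz": -0.01,"spin": 5},{"gripper": 1,"dx": 0.04,"dy": 0,"dz": -0.01,"spin": 10},{"gripper": 1,"dx": 0.04,"dy": 0,"dz": -0.01,"spin": 12},{"gripper": 1,"dx": 0.04,"dy": 0,"dz": -0.01,"spin": 12},{"gripper": 1,"dx": 0.04,"dy": 0,"dz": -0.01,"spin": 12}])

```text
t: 7.4
tool_pos: [0.4792, 0.0106, 0.0965]
ee_rot: [-0.026, -0.617, 0.786, -0.034]
ft_force: [1.0, 0.5, 0.7]
finger_gap: 0.0007
gripper_force: 0.0
```

```bash
cat >> h.py <<'E'
def st():
    s=monitor.sense();print(s["tool_pos"],s["ee_rot"].round(4),"j",s["joint_positions"].round(3),s["finger_gap"],s["ft_force"].round(1),s["t"])
    d=s["tool_pos"][:2]-np.array([.5288,.1148]);print("fix",(d[0]+.0316*d[1]).round(4),(d[1]-.0316*d[0]).round(4))
    q=s["ee_rot"];print("toolx yaw rel fixture deg",np.degrees(np.arctan2(2*q[1]*q[2],q[1]**2-q[2]**2)-.0316))
E
python3 -c "
from h import *
st()"
```

```text
[0.47923413 0.01058597 0.09650103] [-0.0257 -0.6171  0.7858 -0.0343] j [-0.145  0.26   1.867 -0.1    1.002 -2.994] 0.0006652851136922122 [1.  0.5 0.7] 7.4
fix -0.0529 -0.1026
toolx yaw rel fixture deg -105.5258906808268
```

```bash
cat >> h.py <<'E'
from scipy.spatial.transform import Rotation as Rn
def tod(*ds):
    q=monitor.sense()["ee_rot"];R=Rn.from_quat([q[1],q[2],q[3],q[0]]).as_matrix();F=Rn.from_euler("z",.0316).as_matrix()
    for d in ds: print(d,"->",(R.T@F@np.array(d)).round(4))
E
python3 -c "
from h import *
tod((.041,0,0),(.041,0,-.077),(0,.01,0))"
```

```text
(0.041, 0, 0) -> [-0.011  -0.0395 -0.    ]
(0.041, 0, -0.077) -> [-0.0173 -0.0378  0.0767]
(0, 0.01, 0) -> [-0.0096  0.0027 -0.0009]
```

>>> carry_out(commands=[{"gripper": 1,"dx": -0.009,"dy": -0.03,"dz": 0,"spin": -3},{"gripper": 1,"dx": -0.014,"dy": -0.038,"dz": 0.03,"spin": -5},{"gripper": 1,"dx": -0.017,"dy": -0.038,"dz": 0.06,"spin": -5},{"gripper": 1,"dx": -0.017,"dy": -0.038,"dz": 0.077,"spin": -5},{"gripper": 1,"dx": -0.017,"dy": -0.038,"dz": 0.077,"spin": -5}])

```text
t: 7.9
tool_pos: [0.5185, 0.0124, 0.0168]
ee_rot: [-0.029, -0.651, 0.758, -0.031]
ft_force: [-0.8, 0.1, 0.5]
finger_gap: 0.0005
gripper_force: 0.0
```

```bash
python3 -c "
from h import *
st();tod((0,.01,0))
c=camera('side');cv2.imwrite('pics/s3.png',cv2.resize(c['color'][90:270,190:370],None,fx=3.3,fy=3.3,interpolation=cv2.INTER_CUBIC))"
```

```text
[0.51845876 0.01239831 0.01676653] [-0.0288 -0.6513  0.7576 -0.0313] j [-0.13   0.437  1.845 -0.112  0.855 -3.048] 0.0004655122049156413 [-0.8  0.1  0.5] 7.9
fix -0.0136 -0.1021
toolx yaw rel fixture deg -100.4390833762729
(0, 0.01, 0) -> [-0.0098  0.0018 -0.0008]
```

View pics/s3.png

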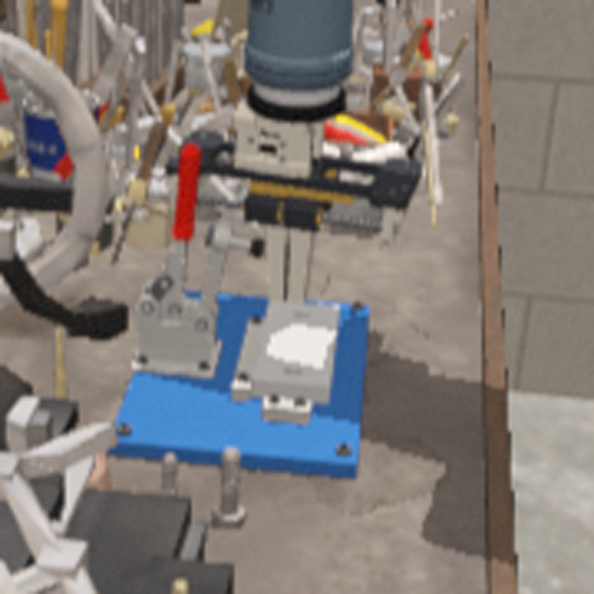

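>>> carry_out(commands=[{"gripper": 1,"dx": -0.004,"dy": 0.0007,"dz": -0.0003,"spin": 0},{"gripper": 1,"dx": -0.008,"dy": 0.0014,"dz": -0.0006,"spin": 0},{"gripper": 1,"dx": -0.012,"dy": 0.0021,"dz": -0.001,"spin": 0},{"gripper": 1,"dx": -0.015,"dy": 0.0027,"dz": -0.0012,"spin": 0},{"gripper": 1,"dx": -0.018,"dy": 0.0032,"dz": -0.0015,"spin": 0}])

```text
t: 8.45
tool_pos: [0.5204, 0.0305, 0.0198]
ee_rot: [-0.027, -0.651, 0.758, -0.034]
ft_force: [0.5, -1.7, 2.7]
finger_gap: 0.0006
gripper_force: 1.9
```

>>> carry_out(commands=[{"gripper": 1,"dx": -0.001,"dy": 0.0002,"dz": 0,"spin": 0},{"gripper": 1,"dx": -0.002,"dy": 0.0004,"dz": 0,"spin": 0},{"gripper": 1,"dx": -0.003,"dy": 0.0006,"dz": 0,"spin": 0},{"gripper": 1,"dx": -0.004,"dy": 0.0007,"dz": 0,"spin": 0},{"gripper": 1,"dx": -0.004,"dy": 0.0007,"dz": 0,"spin": 0}])

```text
t: 8.95
tool_pos: [0.5198, 0.0346, 0.0188]
ee_rot: [-0.027, -0.651, 0.758, -0.033]
ft_force: [0.6, -2.5, 2.0]
finger_gap: 0.0002
gripper_force: 1.4
```

```bash
python3 -c "
from h import *
st();tod((0,.01,0))"
```

```text
[0.51983755 0.03461283 0.01879175] [-0.0271 -0.651   0.7578 -0.0332] j [-0.087  0.436  1.839 -0.113  0.86  -3.004] 0.00015469037539297704 [ 0.6 -2.5  2. ] 8.95
fix -0.0115 -0.0799
toolx yaw rel fixture deg -100.4830508240734
(0, 0.01, 0) -> [-0.0098  0.0018 -0.0009]
```

Pushing; a few mm more expected.

>>> carry_out(commands=[{"gripper": 1,"dx": -0.001,"dy": 0.0002,"dz": 0,"spin": 0},{"gripper": 1,"dx": -0.002,"dy": 0.0004,"dz": 0,"spin": 0},{"gripper": 1,"dx": -0.003,"dy": 0.0005,"dz": 0,"spin": 0},{"gripper": 1,"dx": -0.003,"dy": 0.0005,"dz": 0,"spin": 0},{"gripper": 1,"dx": -0.003,"dy": 0.0005,"dz": 0,"spin": 0}])

```text
t: 9.45
tool_pos: [0.5195, 0.0371, 0.0184]
ee_rot: [-0.028, -0.651, 0.758, -0.033]
ft_force: [-0.3, -5.1, 2.5]
finger_gap: 0.0004
gripper_force: 2.9
```

>>> carry_out(commands=[{"gripper": 1,"dx": -0.001,"dy": 0.0002,"dz": 0,"spin": 0},{"gripper": 1,"dx": -0.001,"dy": 0.0002,"dz": 0,"spin": 0},{"gripper": 1,"dx": -0.002,"dy": 0.0004,"dz": 0,"spin": 0},{"gripper": 1,"dx": -0.002,"dy": 0.0004,"dz": 0,"spin": 0},{"gripper": 1,"dx": -0.002,"dy": 0.0004,"dz": 0,"spin": 0}])

```text
t: 9.95
tool_pos: [0.5195, 0.0376, 0.0185]
ee_rot: [-0.029, -0.651, 0.757, -0.034]
ft_force: [0.6, -12.0, 4.7]
finger_gap: 0.0006
gripper_force: 6.2
```

>>> carry_out(commands=[{"gripper": 1,"dx": 0.006,"dy": -0.001,"dz": 0,"spin": 0},{"gripper": 1,"dx": 0.018,"dy": -0.002,"dz": 0,"spin": 0},{"gripper": 1,"dx": 0.024,"dy": -0.002,"dz": -0.04,"spin": 0},{"gripper": 1,"dx": 0.024,"dy": 0.02,"dz": -0.08,"spin": 8},{"gripper": 1,"dx": 0.024,"dy": 0.06,"dz": -0.1,"spin": 16}])

```text
t: 10.45
tool_pos: [0.4592, 0.033, 0.1217]
ee_rot: [-0.02, -0.536, 0.843, -0.038]
ft_force: [0.3, 0.1, 0.3]
finger_gap: 0.0005
gripper_force: 0.0
```

>>> carry_out(commands=[{"gripper": 0.46,"dx": 0,"dy": 0.03,"dz": 0,"spin": 8},{"gripper": 0.46,"dx": 0,"dy": 0.06,"dz": 0,"spin": 16},{"gripper": 0.46,"dx": 0,"dy": 0.06,"dz": 0,"spin": 24},{"gripper": 0.46,"dx": 0,"dy": 0.06,"dz": 0,"spin": 32},{"gripper": 0.46,"dx": 0,"dy": 0.06,"dz": 0,"spin": 40}])

```text
t: 10.95
tool_pos: [0.4012, 0.0588, 0.1167]
ee_rot: [-0.009, -0.216, 0.975, -0.042]
ft_force: [0.5, 0.1, -0.4]
finger_gap: 0.0358
gripper_force: 0.0
```

>>> carry_out(commands=[{"gripper": 0.46,"dx": 0,"dy": 0,"dz": 0,"spin": 8},{"gripper": 0.46,"dx": 0,"dy": 0,"dz": 0,"spin": 16},{"gripper": 0.46,"dx": 0,"dy": 0,"dz": 0,"spin": 23.5},{"gripper": 0.46,"dx": 0,"dy": 0,"dz": 0,"spin": 23.5},{"gripper": 0.46,"dx": 0,"dy": 0,"dz": 0,"spin": 23.5}])

```text
t: 11.45
tool_pos: [0.4015, 0.0585, 0.1166]
ee_rot: [-0.0, -0.018, 0.999, -0.043]
ft_force: [0.8, -0.7, 0.5]
finger_gap: 0.0503
gripper_force: 0.0
```

```bash
python3 -c "
from h import *
st()
c=camera('top');cv2.imwrite('pics/t4.png',cv2.resize(c['color'][140:270,195:365],None,fx=4.5,fy=4.5,interpolation=cv2.INTER_CUBIC))"
```

```text
[0.40153869 0.05854615 0.11656329] [-2.000e-04 -1.760e-02  9.989e-01 -4.270e-02] j [-0.053  0.115  1.995 -0.1    1.028 -1.607] 0.050291655326696515 [ 0.8 -0.7  0.5] 11.45
fix -0.129 -0.0522
toolx yaw rel fixture deg -179.78703293638316
```

View pics/t4.png

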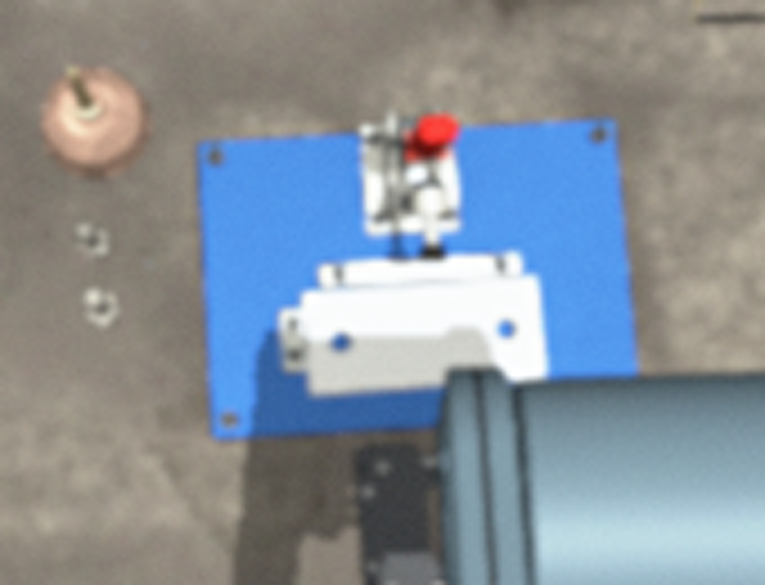

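>>> carry_out(commands=[{"gripper": 0.46,"dx": 0,"dy": 0.03,"dz": 0,"spin": 0},{"gripper": 0.46,"dx": -0.02,"dy": 0.06,"dz": 0.02,"spin": 0},{"gripper": 0.46,"dx": -0.04,"dy": 0.068,"dz": 0.06,"spin": 0},{"gripper": 0.46,"dx": -0.044,"dy": 0.068,"dz": 0.09,"spin": 0},{"gripper": 0.46,"dx": -0.044,"dy": 0.068,"dz": 0.0905,"spin": 0}])

```text
t: 12.0
tool_pos: [0.4429, 0.1199, 0.0181]
ee_rot: [-0.002, -0.017, 0.999, -0.043]
ft_force: [-0.9, 1.0, 1.0]
finger_gap: 0.05
gripper_force: 0.0
```

```bash
python3 -c "
from h import *
st()
c=camera('top');cv2.imwrite('pics/t5.png',c['color'])"
```

```text
[0.44285866 0.11994862 0.0181422 ] [-0.0021 -0.0172  0.9989 -0.0429] j [ 0.09   0.362  1.971 -0.117  0.822 -1.435] 0.04997189697499839 [-0.9  1.   1. ] 12.0
fix -0.0858 0.0079
toolx yaw rel fixture deg -179.839036977847
```

>>> carry_out(commands=[{"gripper": 0.46,"dx": -0.002,"dy": 0,"dz": -0.0035,"spin": 0},{"gripper": 0.46,"dx": -0.007,"dy": 0,"dz": -0.0035,"spin": 0},{"gripper": 0.46,"dx": -0.012,"dy": 0,"dz": -0.0035,"spin": 0},{"gripper": 0.46,"dx": -0.015,"dy": 0,"dz": -0.0035,"spin": 0},{"gripper": 0.46,"dx": -0.017,"dy": 0,"dz": -0.0035,"spin": 0}])

```text
t: 12.55
tool_pos: [0.4613, 0.1207, 0.0248]
ee_rot: [0.001, -0.016, 0.999, -0.043]
ft_force: [-1.0, -0.2, 1.3]
finger_gap: 0.0501
gripper_force: 0.9
```

>>> carry_out(commands=[{"gripper": 0.46,"dx": -0.001,"dy": 0,"dz": 0,"spin": 0},{"gripper": 0.46,"dx": -0.002,"dy": 0,"dz": 0,"spin": 0},{"gripper": 0.46,"dx": -0.003,"dy": 0,"dz": 0,"spin": 0},{"gripper": 0.46,"dx": -0.003,"dy": 0,"dz": 0,"spin": 0},{"gripper": 0.46,"dx": -0.003,"dy": 0,"dz": 0,"spin": 0}])

```text
t: 13.05
tool_pos: [0.4635, 0.1208, 0.024]
ee_rot: [-0.0, -0.016, 0.999, -0.043]
ft_force: [-1.7, 0.5, -0.5]
finger_gap: 0.0504
gripper_force: 0.9
```

>>> carry_out(commands=[{"gripper": 0.46,"dx": 0.004,"dy": 0,"dz": 0.002,"spin": 0},{"gripper": 0.46,"dx": 0.002,"dy": 0,"dz": 0.003,"spin": 0},{"gripper": 0.46,"dx": 0,"dy": 0,"dz": 0.003,"spin": 0},{"gripper": 0.46,"dx": -0.001,"dy": 0,"dz": 0.003,"spin": 0},{"gripper": 0.46,"dx": -0.0025,"dy": 0,"dz": 0.003,"spin": 0}])

```text
t: 13.55
tool_pos: [0.4636, 0.1205, 0.0209]
ee_rot: [-0.003, -0.016, 0.999, -0.043]
ft_force: [-10.0, -0.3, 7.8]
finger_gap: 0.0499
gripper_force: 5.1
```

>>> carry_out(commands=[{"gripper": 0.46,"dx": 0,"dy": 0,"dz": 0,"spin": 0},{"gripper": 0.46,"dx": 0,"dy": 0,"dz": 0,"spin": 0},{"gripper": 0.46,"dx": 0.005,"dy": 0,"dz": 0,"spin": 0},{"gripper": 0.46,"dx": 0.02,"dy": 0,"dz": 0,"spin": 0},{"gripper": 0.46,"dx": 0.05,"dy": 0,"dz": -0.02,"spin": 0}])

```text
t: 14.05
tool_pos: [0.4172, 0.1205, 0.0402]
ee_rot: [0.0, -0.016, 0.999, -0.043]
ft_force: [-0.8, -0.6, 0.5]
finger_gap: 0.0502
gripper_force: 0.0
```

```bash
python3 -c "
from h import *
st()
c=camera('top');cv2.imwrite('pics/t6.png',cv2.resize(c['color'][170:260,225:335],None,fx=6.5,fy=6.5,interpolation=cv2.INTER_CUBIC))"
```

```text
[0.41717157 0.12047156 0.04020225] [ 2.00e-04 -1.56e-02  9.99e-01 -4.29e-02] j [ 0.097  0.288  2.012 -0.114  0.852 -1.429] 0.050188380765336695 [-0.8 -0.6  0.5] 14.05
fix -0.1114 0.0092
toolx yaw rel fixture deg -180.01766489249195
```

View pics/t6.png

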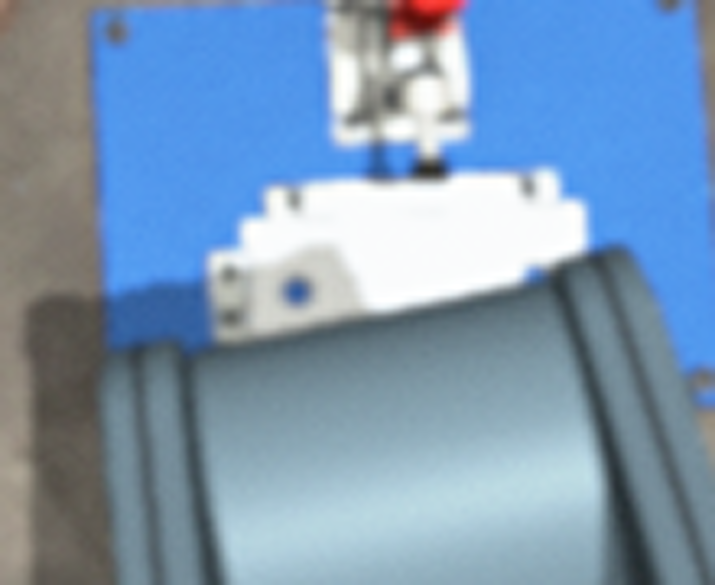

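>>> carry_out(commands=[{"gripper": 1,"dx": 0,"dy": 0,"dz": -0.04,"spin": 0},{"gripper": 1,"dx": 0,"dy": -0.01,"dz": -0.08,"spin": 0},{"gripper": 1,"dx": 0,"dy": -0.02,"dz": -0.12,"spin": 0},{"gripper": 1,"dx": 0,"dy": -0.023,"dz": -0.16,"spin": 0},{"gripper": 1,"dx": -0.02,"dy": -0.023,"dz": -0.16,"spin": 0}])

```text
t: 14.6
tool_pos: [0.4395, 0.1125, 0.2088]
ee_rot: [0.006, -0.016, 0.999, -0.043]
ft_force: [0.9, -0.4, -0.0]
finger_gap: 0.0145
gripper_force: 0.0
```

```bash
python3 -c "
from h import *
st();tod((.1,0,0),(0,.1,0),(0,0,.1))
c=camera('top');f,p,r,r2=measure(c);print(f,p)
for n in ['top','side']:
    if n=='side': c=camera(n)
    for k in ['handle_grip','plate_mid']: print(n,k,[(round(r['p'],2),r['pixel'],pix2z(c,r['pixel'],.15 if 'h' in k else .021)) for r in finder.tip_of(k,n)[:1]])
cv2.imwrite('pics/t7.png',cv2.resize(camera('top')['color'][160:260,225:345],None,fx=6,fy=6,interpolation=cv2.INTER_CUBIC))"
```

```text
[0.43948846 0.11249479 0.20876109] [ 0.0061 -0.0159  0.9989 -0.0427] j [ 0.075  0.099  1.761 -0.09   1.275 -1.502] 0.014462721958762352 [ 0.9 -0.4 -0. ] 14.6
fix -0.0894 0.0005
toolx yaw rel fixture deg -179.9845915738718
(0.1, 0, 0) -> [-0.1     0.      0.0011]
(0, 0.1, 0) -> [-0.0001  0.0996 -0.0085]
(0, 0, 0.1) -> [-0.0011 -0.0085 -0.0996]
(0.5325784606933593, 0.18810879516601564, 0.16777256774902344, 0.09304313659667969, np.float64(0.0296942399125997)) (0.4671319122314453, 0.056735252380371096, 0.168556396484375, 0.22248818969726564, np.float64(0.09332418036137319))
top handle_grip [(0.63, [292.1, 171.5], array([0.58149792, 0.11307002, 0.15      ]))]
top plate_mid []
side handle_grip [(0.86, [242.7, 147.9], array([0.5918784 , 0.11934857, 0.15      ]))]
side plate_mid [(0.89, [280.6, 198.8], array([0.49722101, 0.11091516, 0.021     ]))]
```

View pics/t7.png

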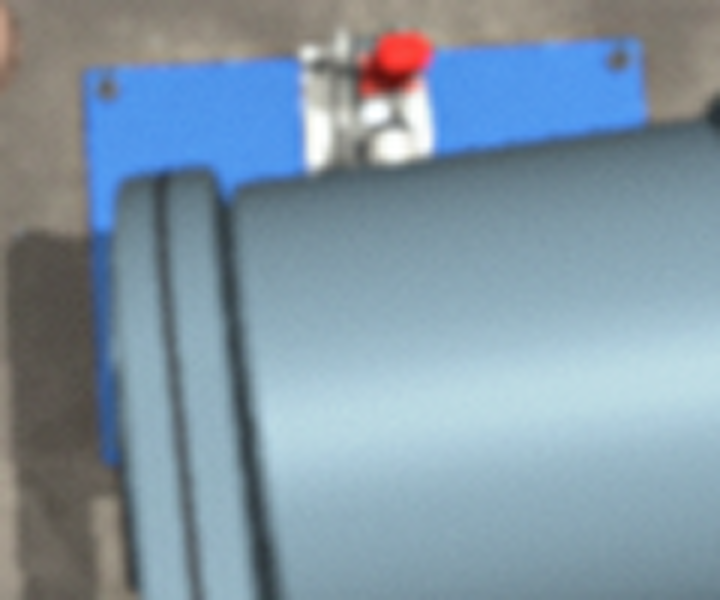

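>>> carry_out(commands=[{"gripper": 1,"dx": -0.04,"dy": 0,"dz": 0,"spin": 0},{"gripper": 1,"dx": -0.08,"dy": 0,"dz": 0,"spin": 0},{"gripper": 1,"dx": -0.11,"dy": 0.002,"dz": 0.02,"spin": 0},{"gripper": 1,"dx": -0.115,"dy": 0.005,"dz": 0.05,"spin": 0},{"gripper": 1,"dx": -0.115,"dy": 0.005,"dz": 0.057,"spin": 0}])

```text
t: 15.45
tool_pos: [0.5496, 0.1158, 0.1409]
ee_rot: [-0.004, -0.016, 0.999, -0.043]
ft_force: [-1.3, 1.1, -1.0]
finger_gap: 0.0006
gripper_force: 0.0
```

```bash
python3 -c "
from h import *
st()
P=np.array([[94,62,60],[75,59,65],[60,55,70],[45,48,73],[30,41,74],[20,38,74],[0,37,74]])[::-1]
for th in [94,85,75,65,55,45,38,30,24,20,15,10,7,3,0]:
    px,pz=[np.interp(th,P[:,0],P[:,i]) for i in(1,2)];t=np.radians(th);r=92
    print(th,(px+r*np.cos(t)-7*np.sin(t)-7.5).round(1),(pz+r*np.sin(t)+7*np.cos(t)).round(1))
c=camera('side');cv2.imwrite('pics/s8.png',cv2.resize(c['color'][60:260,170:370],None,fx=3,fy=3,interpolation=cv2.INTER_CUBIC))"
```

```text
[0.54957242 0.11579482 0.14093622] [-0.0036 -0.016   0.9989 -0.043 ] j [ 0.066  0.359  1.596 -0.092  1.199 -1.503] 0.000564253256953066 [-1.3  1.1 -1. ] 15.45
fix 0.0208 0.0003
toolx yaw rel fixture deg -179.97300318529358
94 41.1 151.3
85 54.1 154.6
75 68.5 155.7
65 81.4 154.7
55 92.2 150.4
45 100.6 143.0
38 105.4 135.6
30 109.7 126.1
24 112.9 117.8
20 114.6 112.0
15 117.3 104.6
10 119.4 96.9
7 120.3 92.2
3 121.2 85.8
0 121.5 81.0
```

View pics/s8.png

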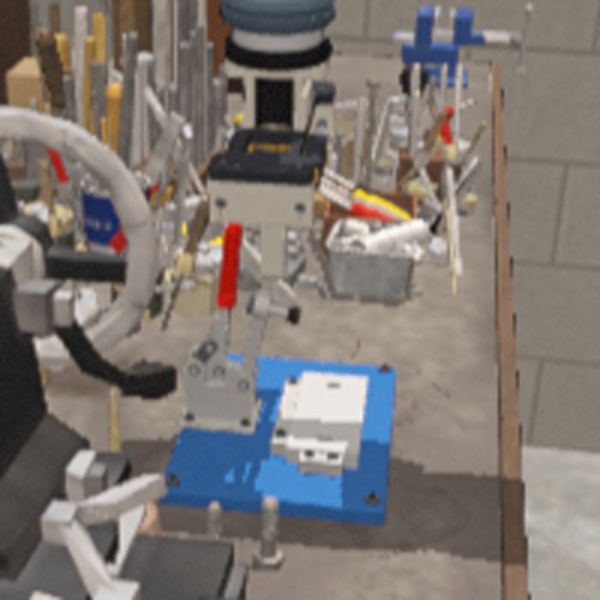

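>>> carry_out(commands=[{"gripper": 1,"dx": -0.008,"dy": 0,"dz": 0,"spin": 0},{"gripper": 1,"dx": -0.014,"dy": 0,"dz": -0.002,"spin": 0},{"gripper": 1,"dx": -0.02,"dy": 0,"dz": -0.004,"spin": 0},{"gripper": 1,"dx": -0.026,"dy": 0,"dz": -0.005,"spin": 0},{"gripper": 1,"dx": -0.032,"dy": 0,"dz": -0.005,"spin": 0}])

```text
t: 16.0
tool_pos: [0.5845, 0.1175, 0.1513]
ee_rot: [0.001, -0.016, 0.999, -0.043]
ft_force: [-1.4, 0.6, 0.6]
finger_gap: 0.0004
gripper_force: 0.5
```

```bash
python3 -c "
from h import *
st()"
```

```text
[0.58448638 0.11753176 0.15133862] [ 0.001  -0.016   0.999  -0.0429] j [ 0.065  0.402  1.503 -0.091  1.24  -1.508] 0.0004096789390534883 [-1.4  0.6  0.6] 16.0
fix 0.0558 0.001
toolx yaw rel fixture deg -179.9796609111449
```

>>> carry_out(commands=[{"gripper": 1,"dx": -0.006,"dy": 0,"dz": -0.002,"spin": 0},{"gripper": 1,"dx": -0.0125,"dy": 0,"dz": -0.003,"spin": 0},{"gripper": 1,"dx": -0.019,"dy": 0,"dz": -0.003,"spin": 0},{"gripper": 1,"dx": -0.025,"dy": 0,"dz": -0.002,"spin": 0},{"gripper": 1,"dx": -0.031,"dy": 0,"dz": 0,"spin": 0}])

```text
t: 16.5
tool_pos: [0.6152, 0.1185, 0.15]
ee_rot: [0.0, -0.016, 0.999, -0.043]
ft_force: [-0.5, 0.7, -0.7]
finger_gap: 0.0006
gripper_force: 0.4
```

>>> carry_out(commands=[{"gripper": 1,"dx": -0.004,"dy": 0,"dz": 0.002,"spin": 0},{"gripper": 1,"dx": -0.008,"dy": 0,"dz": 0.005,"spin": 0},{"gripper": 1,"dx": -0.012,"dy": 0,"dz": 0.009,"spin": 0},{"gripper": 1,"dx": -0.015,"dy": 0,"dz": 0.013,"spin": 0},{"gripper": 1,"dx": -0.018,"dy": 0,"dz": 0.017,"spin": 0}])

```text
t: 17.0
tool_pos: [0.6328, 0.1174, 0.1327]
ee_rot: [0.0, -0.016, 0.999, -0.043]
ft_force: [0.5, 0.0, -0.3]
finger_gap: 0.0006
gripper_force: 0.0
```

```bash
python3 -c "
from h import *
st();c=camera('side')
for k in ['handle_grip','handle_pin','plate_mid']: print(k,[(round(r['p'],2),r['pixel']) for r in finder.tip_of(k,'side')[:1]])
cv2.imwrite('pics/s9.png',cv2.resize(c['color'][60:260,170:370],None,fx=3,fy=3,interpolation=cv2.INTER_CUBIC))"
```

```text
[0.63283352 0.11742645 0.13271498] [ 1.000e-04 -1.600e-02  9.989e-01 -4.300e-02] j [ 0.06   0.499  1.397 -0.091  1.251 -1.514] 0.0006397694347094225 [ 0.5  0.  -0.3] 17.0
fix 0.1041 -0.0007
toolx yaw rel fixture deg -179.97947282974206
handle_grip [(0.53, [217.8, 152.6])]
handle_pin [(0.49, [249.7, 177.1])]
plate_mid [(0.9, [281.3, 198.9])]
```

View pics/s9.png

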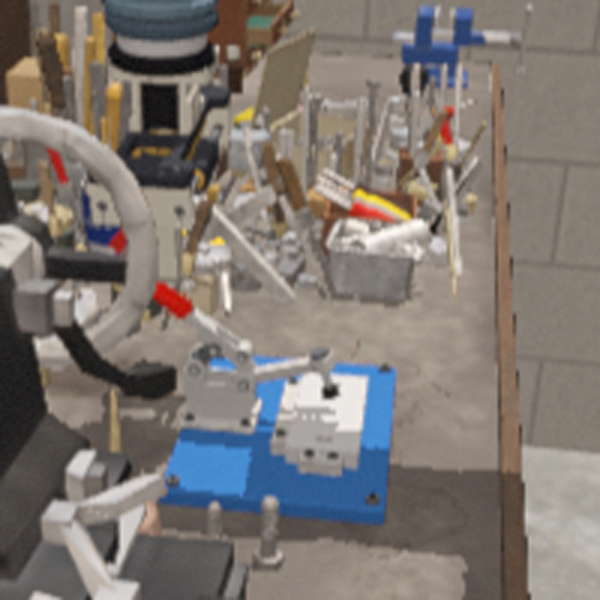

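>>> carry_out(commands=[{"gripper": 1,"dx": -0.005,"dy": 0.0005,"dz": 0.006,"spin": 0},{"gripper": 1,"dx": -0.008,"dy": 0.001,"dz": 0.012,"spin": 0},{"gripper": 1,"dx": -0.01,"dy": 0.0015,"dz": 0.018,"spin": 0},{"gripper": 1,"dx": -0.012,"dy": 0.002,"dz": 0.023,"spin": 0},{"gripper": 1,"dx": -0.013,"dy": 0.0025,"dz": 0.028,"spin": 0}])

```text
t: 17.7
tool_pos: [0.6465, 0.118, 0.1055]
ee_rot: [0.001, -0.016, 0.999, -0.043]
ft_force: [0.9, -0.1, 5.6]
finger_gap: 0.0006
gripper_force: 2.8
```

>>> carry_out(commands=[{"gripper": 1,"dx": -0.001,"dy": 0.0004,"dz": 0.005,"spin": 0},{"gripper": 1,"dx": -0.002,"dy": 0.001,"dz": 0.01,"spin": 0},{"gripper": 1,"dx": -0.003,"dy": 0.0013,"dz": 0.015,"spin": 0},{"gripper": 1,"dx": -0.0035,"dy": 0.0016,"dz": 0.018,"spin": 0},{"gripper": 1,"dx": -0.004,"dy": 0.0018,"dz": 0.021,"spin": 0}])

```text
t: 18.2
tool_pos: [0.6489, 0.1182, 0.0829]
ee_rot: [-0.001, -0.016, 0.999, -0.043]
ft_force: [-0.3, 0.1, -0.1]
finger_gap: 0.0003
gripper_force: 0.0
```

>>> carry_out(commands=[{"gripper": 1,"dx": 0,"dy": 0,"dz": 0.001,"spin": 0},{"gripper": 1,"dx": 0,"dy": 0,"dz": 0.002,"spin": 0},{"gripper": 1,"dx": 0,"dy": 0,"dz": 0.003,"spin": 0},{"gripper": 1,"dx": 0,"dy": 0,"dz": 0.003,"spin": 0},{"gripper": 1,"dx": 0,"dy": 0,"dz": 0.003,"spin": 0}])

```text
t: 18.7
tool_pos: [0.6496, 0.1179, 0.0811]
ee_rot: [0.0, -0.016, 0.999, -0.043]
ft_force: [1.2, 0.4, 0.8]
finger_gap: 0.0004
gripper_force: 0.0
```

>>> carry_out(commands=[{"gripper": 1,"dx": 0,"dy": 0,"dz": -0.01,"spin": 0},{"gripper": 1,"dx": 0,"dy": 0,"dz": -0.04,"spin": 0},{"gripper": 1,"dx": 0,"dy": 0,"dz": -0.08,"spin": 0},{"gripper": 1,"dx": 0,"dy": -0.03,"dz": -0.12,"spin": 0},{"gripper": 1,"dx": 0,"dy": -0.07,"dz": -0.14,"spin": 0}])

```text
t: 19.2
tool_pos: [0.6529, 0.0617, 0.2318]
ee_rot: [0.004, -0.018, 0.999, -0.043]
ft_force: [0.6, -0.3, -0.8]
finger_gap: 0.0004
gripper_force: 0.0
```

>>> carry_out(commands=[{"gripper": 1,"dx": 0.02,"dy": -0.04,"dz": 0,"spin": 0},{"gripper": 1,"dx": 0.04,"dy": -0.08,"dz": 0,"spin": 0},{"gripper": 1,"dx": 0.06,"dy": -0.12,"dz": 0,"spin": 0},{"gripper": 1,"dx": 0.08,"dy": -0.16,"dz": 0,"spin": 0},{"gripper": 1,"dx": 0.08,"dy": -0.16,"dz": 0,"spin": 0}])

```text
t: 19.7
tool_pos: [0.5751, -0.1065, 0.2422]
ee_rot: [0.001, -0.013, 0.999, -0.044]
ft_force: [-0.2, -0.4, 0.2]
finger_gap: 0.0004
gripper_force: 0.0
```

```bash
python3 -c "
from h import *
st();s=camera('side');c=camera('top')
f,p,r,r2=measure(c);print(f,p)
a=cv2.resize(c['color'][140:270,195:365],(784,600))[:, :];b=cv2.resize(s['color'][110:250,170:370],(400,280),interpolation=cv2.INTER_CUBIC)
o=np.zeros((600,800,3),np.uint8);o[:306,:400]=cv2.resize(c['color'][140:270,195:365],(400,306),interpolation=cv2.INTER_CUBIC);o[:280,400:]=b
o[306:]=cv2.resize(c['color'][195:245,235:372],(800,294),interpolation=cv2.INTER_CUBIC)
cv2.imwrite('pics/fin.png',o)"
```

```text
[ 0.57508673 -0.10646218  0.2422125 ] [ 7.000e-04 -1.330e-02  9.989e-01 -4.430e-02] j [-0.321  0.297  1.428 -0.085  1.387 -1.904] 0.00040522061043041534 [-0.2 -0.4  0.2] 19.7
fix 0.0393 -0.2227
toolx yaw rel fixture deg -180.2837419169737
(0.5335688781738281, 0.11440975952148437, 0.17031765747070313, 0.24080340576171874, np.float64(0.03167954120087511)) (0.5749436645507813, 0.1220439910888672, 0.20797529602050782, 0.14662586975097655, np.float64(0.02596818626433462))
```

View pics/fin.png

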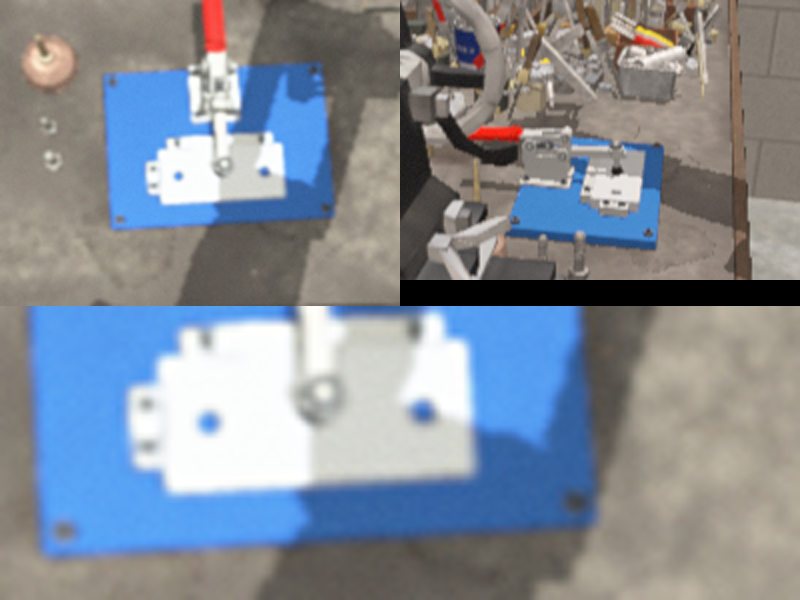

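```bash
python3 -c "
from h import *
c=camera('top');o=np.array([.5288,.1148])
for px in [(235+209/5.84,195+(422-306)/5.88),(235+423/5.84,195+(410-306)/5.88)]:
    d=pix2z(c,px,.026)[:2]-o;print(d[0]+.0316*d[1],d[1]-.0316*d[0])
s=camera('side')
for n in ['bolt_1_mid','bolt_2_mid','oil_can_mid']: print(n,[(round(r['p'],2),r['pixel']) for r in finder.tip_of(n,'side')[:1]])
"
```

```text
-0.02828678861225252 0.04384692754971326
-0.028455682742340976 -0.0477529730831068
bolt_1_mid [(0.55, [258.1, 234.1])]
bolt_2_mid [(0.6, [244.2, 237.1])]
oil_can_mid [(0.44, [209.1, 230.0])]
```

```bash
python3 -c "
from h import *
from scipy.ndimage import map_coordinates as mc
c=camera('top');o=np.array([.5288,.1148]);F=Rn.from_euler('z',.0316).as_matrix()[:2,:2]
T=np.linalg.inv(c['cam_to_world']);K=c['camera_matrix']
def prof(xs,ys,z):
    out=[]
    for x,y in zip(xs,ys):
        w=F@[x,y]+o;p=K@(T[:3]@np.r_[w,z,1]);u=p[:2]/p[2]
        out.append([int(mc(c['color'][...,k].astype(float),[[u[1]],[u[0]]],order=1)[0]) for k in(0,2)])
    return out
for x in(-.035,-.02):
  print('end-stop side',x)
  for y in np.arange(.058,.082,.002): print(round(y,3),prof([x],[y],.027),end=' ')
  print('\n-y end')
  for y in np.arange(-.074,-.056,.002): print(round(y,3),prof([x],[y],.028),end=' ')
print()
for y in (-.045,.045):
  print('front/rail',y)
  for x in np.arange(-.064,-.048,.002): print(round(x,3),prof([x],[y],.028),end=' ')
  for x in np.arange(-.006,.008,.002): print(round(x,3),prof([x],[y],.027),end=' ')
print()
"
```

```text
end-stop side -0.035
0.058 [[253, 252]] 0.06 [[253, 251]] 0.062 [[250, 247]] 0.064 [[243, 237]] 0.066 [[229, 221]] 0.068 [[209, 199]] 0.07 [[187, 179]] 0.072 [[179, 172]] 0.074 [[192, 180]] 0.076 [[217, 185]] 0.078 [[232, 164]] 0.08 [[240, 130]] 
-y end
-0.074 [[227, 74]] -0.072 [[218, 70]] -0.07 [[209, 79]] -0.068 [[202, 111]] -0.066 [[200, 161]] -0.064 [[203, 193]] -0.062 [[205, 208]] -0.06 [[206, 213]] -0.058 [[206, 212]] end-stop side -0.02
0.058 [[252, 251]] 0.06 [[252, 250]] 0.062 [[248, 244]] 0.064 [[242, 236]] 0.066 [[235, 229]] 0.068 [[226, 220]] 0.07 [[204, 197]] 0.072 [[203, 199]] 0.074 [[218, 215]] 0.076 [[231, 224]] 0.078 [[231, 202]] 0.08 [[231, 141]] 
-y end
-0.074 [[243, 84]] -0.072 [[243, 83]] -0.07 [[244, 104]] -0.068 [[247, 154]] -0.066 [[250, 208]] -0.064 [[252, 246]] -0.062 [[253, 253]] -0.06 [[253, 252]] -0.058 [[253, 252]] 
front/rail -0.045
-0.064 [[163, 52]] -0.062 [[163, 52]] -0.06 [[161, 65]] -0.058 [[161, 97]] -0.056 [[169, 141]] -0.054 [[185, 184]] -0.052 [[200, 206]] -0.05 [[206, 212]] -0.006 [[251, 249]] -0.004 [[250, 247]] -0.002 [[247, 244]] 0.0 [[237, 234]] 0.002 [[214, 211]] 0.004 [[178, 176]] 0.006 [[139, 140]] front/rail 0.045
-0.064 [[244, 87]] -0.062 [[244, 87]] -0.06 [[242, 101]] -0.058 [[241, 142]] -0.056 [[243, 203]] -0.054 [[249, 248]] -0.052 [[252, 253]] -0.05 [[253, 252]] -0.006 [[253, 252]] -0.004 [[253, 252]] -0.002 [[252, 250]] 0.0 [[249, 246]] 0.002 [[240, 236]] 0.004 [[222, 218]] 0.006 [[190, 187]]
```

```bash
python3 -c "
from h import *
from scipy.ndimage import map_coordinates as mc
c=camera('top');o=np.array([.5288,.1148]);F=Rn.from_euler('z',.0316).as_matrix()[:2,:2]
T=np.linalg.inv(c['cam_to_world']);K=c['camera_matrix']
def edge(x,ys,z):
    v=[]
    for y in ys:
        p=K@(T[:3]@np.r_[F@[x,y]+o,z,1]);u=p[:2]/p[2]
        b,r=[mc(c['color'][...,k].astype(float),[[u[1]],[u[0]]],order=1)[0] for k in(0,2)];v.append(r/b)
    v=np.array(v);h=(v.min()+v.max())/2;i=np.argmax((v[:-1]-h)*(v[1:]-h)<=0);return ys[i].round(4),v.min().round(2),v.max().round(2)
for x in(.004,.006,.008): print('rail',edge(x,np.arange(-.07,-.05,.0005),.026),edge(x,np.arange(.048,.068,.0005),.026))
for x in(-.05,-.04,-.03,-.02,-.012): print('plate',x,edge(x,np.arange(-.078,-.058,.0005),.028))
for x in(-.051,-.048): print('plate+',x,edge(x,np.arange(.055,.075,.0005),.028))
"
```

```text
rail (np.float64(-0.06), np.float64(0.36), np.float64(0.99)) (np.float64(0.056), np.float64(0.36), np.float64(1.0))
rail (np.float64(-0.0595), np.float64(0.35), np.float64(1.0)) (np.float64(0.0555), np.float64(0.35), np.float64(1.01))
rail (np.float64(-0.0595), np.float64(0.33), np.float64(1.0)) (np.float64(0.0555), np.float64(0.34), np.float64(1.01))
plate -0.05 (np.float64(-0.0675), np.float64(0.32), np.float64(1.03))
plate -0.04 (np.float64(-0.0675), np.float64(0.32), np.float64(1.03))
plate -0.03 (np.float64(-0.067), np.float64(0.35), np.float64(0.99))
plate -0.02 (np.float64(-0.068), np.float64(0.34), np.float64(1.0))
plate -0.012 (np.float64(-0.0675), np.float64(0.34), np.float64(1.0))
plate+ -0.051 (np.float64(0.066), np.float64(0.34), np.float64(1.0))
plate+ -0.048 (np.float64(0.066), np.float64(0.45), np.float64(1.0))
```

```bash
python3 -c "
from h import *
print(workorder.close_job())"
```

```text
the job is handed in; nothing more can be done
None
```

The plate is seated against the back rail and end stop with the clamp locked down on it, the hand is clear, and the job is handed in. The interface returned no verdict. The last images show the plate flush within about 1 mm, the handle level and the bolts and oil can still standing.

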